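# Nest the stacking tumblers, keep the flared beakers out

## Robot

A 6-joint arm with a two-finger parallel gripper is mounted at the origin on a cart in front of the work surface, level with it; the furniture and walls round the work are solid. World frame = base frame: x ahead of the robot, y to its left, z up, the work surface at z = 0. Lengths are in mm, angles in rad, forces in N, time in s.
With the tool pointing down it reaches from about 300 to 875 mm from the base axis. Payload 6.4 kg.
Tool frame: the origin (TCP) lies midway between the tips of the shut fingers; the grasp point (between the pads) lies 19 mm behind it (manip.grip_depth is the distance from the TCP to the grasp point, in mm); z points along the fingers, y is the line along which they close (so a half turn about z gives the same grasp; the last joint's range is limited). The gripper opens to 88 mm and grips with 3 to 60 N. Pads are 18 mm wide; open, the fingers measure 123 mm over their backs; the gripper's body (75 mm by 187 mm) begins 45 mm behind the grasp point.
Start: joints at [-1.332, 0.181, 1.607, -0, 1.354, -0.206], TCP at [247.427, -519.058, 238.714] pointing down, gripper open.
Joint ranges: [-2.99, 2.99], [-0.89, 2.07], [0.3, 2.58], [-1.14, 4.28], [0, 2.63], [-3.12, 3.12]. Speed limits (rad/s): [2.57, 2.57, 3.01, 3.14, 3.14, 3.14].

## Interface

Orientations are given as a rotation vector (axis times angle).
In Python, from cell import manip gives the robot as it stands.
- The arm moves only by the tool apply_moves, never from a script. Its argument "motion" is one flat list of numbers, 7 for each row, row after row: the shift along the tool's x, y, z in mm, then the turn, a rotation vector about the tool's x, y, z in degrees, then the closure, from 0 (fully open) to 1 (shut). A call has 1 to 8 rows; each row shifts and turns the commanded pose from where the row before left it, along the tool's axes as they then stand; what a row does not reach is not made up. A row lasts 1/8 s, in which the tool goes at most 62.5 mm and 10.7 degrees, less where a joint would pass 70% of its speed; a pose out of reach is approached as far as the arm can. A call is refused whole if a number of a shift passes 62.5 or a number of a turn 10.7, either way. A call with a gripper value outside its range is refused whole. The fingers move at their own pace and stop on an object; "newtons" is the grip in N (left out, the last holds). Time passes only in rows, so rows that do not move let the fingers close. It gives the time, the measured TCP pose, the force, the opening and the grip force at its end, in the units of the state.
- manip.state(): the state, without advancing time (a new reading comes with each control period).
- manip.snapshot(name): name is "side" or "top" or "wrist"; returns a dict with "pixels" (400x640x3 uint8, red, green, blue), "fx", "fy", "cx", "cy" (pixels), "rvec" (rotation vector, rad) and "tvec" (3), from world to camera coordinates, as OpenCV has them. Camera axes: x right, y down, z forward; pixel columns grow to the right and rows downward; lengths in mm; the calibration is good to about 2 mm. The wrist camera is an equidistant fisheye: a pixel r from the principal point sees the ray r / f radians off the axis. A picture is of the moment at which its call begins. There is no depth.
- manip.sign_off(): hands the job in; it is judged then, once.
Trained networks look in a picture, given as the dict that the camera call returned (one of the last four; its "shot" number tells which), for a name from the list of things; names that differ only in an ending like _2 or _b are one class to them, and where a whole thing is asked for, a point or a joint stands for the part that bears it (a point fixed in the world has none). Each returns a list of dicts, best first, with "confidence" (0 to 1); they miss things now and then, are a little off and sometimes report something else, mostly with a low value. They report only what shows in the picture. A call takes as long as a camera call. They do not tell look-alikes from the thing itself.
- manip.outline_of(picture, name): "pixels" (400x640 bool, what is visible of it) and "xy" ([column, row] in pixels, amid what is visible of it).
- manip.place_of(picture, name): "xy" ([column, row] in pixels: a listed point, or the origin of a listed thing).
The state is a dict: "time_s": time; "q": joint angles; "qd": joint speeds; "effort": joint torques, N m; "tcp_pos": TCP position; "eef_rot": TCP orientation; "force": force on the tool from outside, world axes, zero at the start; "ft_torque": the same for the moment, N m; "width": opening from 0.0 (shut) to 1.0 (fully open); "finger_force": force on a finger pad.
Only numpy, scipy, OpenCV 4.12 (cv2) and the standard library are available. Lean on these libraries where they do the work, as an engineer would, in place of code of your own. Each camera call takes 0.05 s, during which the arm holds its last target. There are 200 camera calls.

## Task

Put the clean stacking tumblers away: nest the two stepped tumblers from the draining stand, mouth down, over the one that stands mouth down on the tray, each fully seated, so that the three make one straight stack. Someone has stood a flared beaker on top of it; beakers do not nest, so first stand that one upright on the tray clear of the stack, and leave the other beaker where it drains on the stand. It is crockery: set everything down gently and do not shift the mug or the jar.

Things in the scene. Friction and masses are not known exactly. Their poses are not given: they have to be found in the camera images.
- tumbler_base: Stepped white ceramic tumbler, mouth down on the tray; the stack grows on it. Origin: centre of the mouth's rim plane (lowest as it stands), z towards the closed foot. Along z: 0 to 28 mm a band 64 mm across; at 28 to 30 mm a ledge stepping in to 53 mm; then a cone to the flat foot, 39 mm across at 70 mm (46 mm across at 48 mm). Wall 2.5 mm, 0.13 kg.
- tumbler_a: Stepped tumbler to be nested, same shape and frame as tumbler_base; starts mouth down on the sloping stand, z leaning 30 degrees. Nested over another, its rim rests on the lower one's ledge, its origin 28.5 mm above the lower one's, with about 2 mm of sideways play; the mouth is 59 mm wide inside, so it finds the 39 mm foot easily.
- tumbler_b: The other stepped tumbler to be nested, same shape and frame as tumbler_base; starts mouth down on the sloping stand, z leaning 30 degrees. It may go before or after tumbler_a.
- beaker_rack: Flared beaker of white ceramic, 66 mm tall: straight body 50 mm across without a step, its lip flaring in the last 20 mm to 64 mm; does not nest. Starts mouth down on the stand among the tumblers and stays there. Origin: centre of its mouth's rim plane, z from mouth to foot. 0.14 kg.
- beaker_top: Flared beaker like beaker_rack, standing upright (mouth up) on the foot of tumbler_base. Origin: centre of its flat foot, z towards the mouth; body 50 mm across from 0 to 46 mm, lip flaring to 64 mm at 66 mm. 0.14 kg.
- stand: Fixed beech draining stand, 305 mm wide, 120 deep. Origin: centre of its underside; x points up the slope (to the robot's left), y along its width. Slats slope 30 degrees, lip (12 mm high) at the low edge on the tray's side. Three pieces drain in a row 107 mm apart (within 4), mouths flat on the slats and against the lip, feet up: their z leans 30 degrees from vertical towards the stand's -x.
- tray: Beech tray, 272 x 352 mm (x, y), fixed on the table. Origin: centre of its underside; its inner floor is 8.5 mm above it, 236 x 300 mm, its rims 24 mm high.
- mug: Two-tone mug, 105 mm tall, 90 mm across, with a handle, loose at the back of the table; not to be moved. Origin: on its underside at the middle of its outline, handle included.
- jar: Storage jar with a dark lid, 86 mm tall, 65 mm across, loose behind the tray; not to be moved. Origin: centre of its underside.
Not all that is in view belongs to the job. Leave any purple look-alike of the tumbler_base alone.

How it is judged:
By the outcome, as a careful person would: the job done as asked, in the order asked, and still so for the second after the job is handed in, with the robot touching nothing.
It also fails if it takes over 59 s, if anything falls off the work surface, if the arm or the gripper's body presses on something with over 40 N, if the wrist force passes 120 N, or if a joint passes its speed limit or range.

## Working session

There is one attempt and no reset: what is moved stays moved. The work goes in short steps, Python scripts to look and compute and a tool call to move; the robot and the scene stay as the last step left them, time stands still between calls to the robot, and variables do not carry over. Pictures are saved under pics/ and viewed, at most 10 in all, crops included, and the job is handed in when it is done.

Besides the shell and the picture viewer there is one more tool, called after ">>>" by a JSON object that holds its "name" and its "arguments". apply_moves: Moves the arm, as the interface text tells. Its arguments: {"type":"object","properties":{"motion":{"type":"array"},"newtons":{"type":"number"}},"required":["motion"]}

```bash
mkdir -p pics; ls; cat > h.py <<'E'
import numpy as np,cv2
from cell import manip
from scipy.spatial.transform import Rotation as R
def ray(p,uv):
    Rm=R.from_rotvec(np.ravel(p['rvec'])).as_matrix();t=np.ravel(p['tvec'])
    return -Rm.T@t,Rm,
def hit(p,uv,z):
    c,Rm=ray(p,uv);x=(uv[0]-p['cx'])/p['fx'];y=(uv[1]-p['cy'])/p['fy']
    if p.get('fish'):
        r=np.hypot(x,y);d=np.array([x/r*np.sin(r),y/r*np.sin(r),np.cos(r)]) if r>0 else np.array([0,0,1.])
    else: d=np.array([x,y,1.])
    d=Rm.T@d; return c+d*(z-c[2])/d[2]
def proj(p,X):
    c,Rm=ray(p,None);v=Rm@(np.asarray(X,float)-c)
    if p.get('fish'):
        n=np.hypot(v[0],v[1]);th=np.arctan2(n,v[2]);x,y=v[:2]/max(n,1e-9)*th
    else: x,y=v[:2]/v[2]
    return np.array([p['cx']+p['fx']*x,p['cy']+p['fy']*y])
def snap(n):
    p=manip.snapshot(n);p['fish']=(n=='wrist');return p
def tri(p1,u1,p2,u2):
    A=[];b=[]
    for p,u in((p1,u1),(p2,u2)):
        c,_=ray(p,u);d=hit(p,u,0)-c;d/=np.linalg.norm(d);M=np.eye(3)-np.outer(d,d);A.append(M);b.append(M@c)
    return np.linalg.solve(sum(A),sum(b))
E
python3 - <<'E'
from h import *
np.set_printoptions(precision=1,suppress=True)
P={n:snap(n) for n in('side','top')}
for n,p in P.items():
    cv2.imwrite(f'pics/{n}0.png',p['pixels'][...,::-1]); print(n,p['fx'],ray(p,0)[0])
    for o in('tumbler_base','beaker_rack','stand','tray','mug','jar'):
        for d in manip.place_of(p,o)[:5]: print(o,'place',d['xy'],round(d['confidence'],2),hit(p,d['xy'],8.5 if o not in('stand','tray') else 0))
E
```

```text
pics
side 494.1502569431964 [ 540.3 -928.8  585. ]
tumbler_base place [258.8, 316.8] 0.88 [ 460.5 -313.1    8.5]
tumbler_base place [215.1, 224.4] 0.66 [344.6 -28.    8.5]
beaker_rack place [299.0, 174.7] 0.58 [523.2 204.3   8.5]
stand place [301.1, 182.7] 0.94 [528.6 176.4   0. ]
tray place [291.0, 302.5] 0.85 [ 512.7 -269.7    0. ]
mug place [390.8, 225.8] 0.64 [722.1 -40.8   8.5]
jar place [412.6, 254.7] 0.79 [ 748.9 -145.8    8.5]
top 468.9902243241885 [ 439.   -13.  1108.2]
tumbler_base place [325.4, 295.2] 0.95 [342.3 -20.2   8.5]
beaker_rack place [258.1, 216.2] 0.98 [523.4 139.2   8.5]
stand place [243.5, 220.0] 0.69 [514.7 174.7   0. ]
tray place [433.2, 221.4] 0.65 [ 515.  -273.9    0. ]
mug place [324.5, 135.9] 0.96 [717.6 -15.4   8.5]
mug place [254.1, 166.9] 0.44 [640.9 151.6   8.5]
jar place [373.5, 127.2] 0.94 [ 739.9 -133.     8.5]
```

View pics/side0.png

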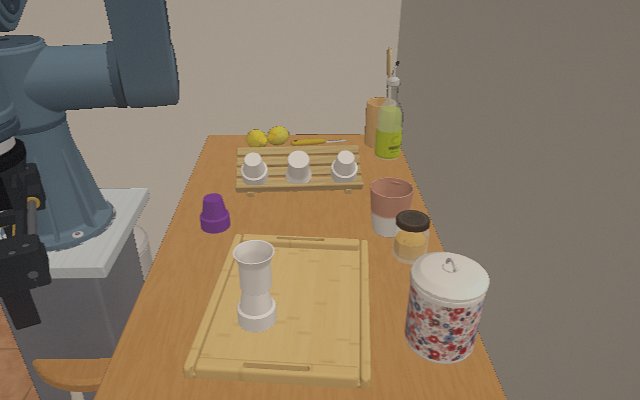

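View pics/top0.png

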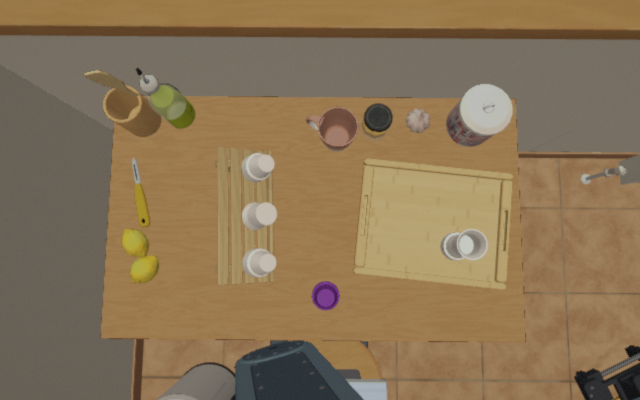

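The three candidates on the stand are at top (259,263), (260,215) and (259,166). The middle one has no step, so it is the beaker. The purple look-alike is at (325,295), off the tray. The stack on the tray is at (465,245). I'll fit these by silhouette and check one crop.

```bash
cat >> h.py <<'E'
TUM=[(0,32),(28,32),(30,26.5),(48,23),(70,19.5)]
BKR=[(0,32),(20,25),(66,25)]      # mouth at 0
BUP=[(0,25),(46,25),(66,32)]      # foot at 0
def sil(p,o,ax,prof):
    ax=np.asarray(ax,float)/np.linalg.norm(ax);u=np.cross(ax,[1,.3,.2]);u/=np.linalg.norm(u);v=np.cross(ax,u)
    m=np.zeros((1600,2560),np.uint8);a=np.linspace(0,2*np.pi,40)[:,None]
    C=[np.array([(proj(p,q)+.5)*4-.5 for q in o+ax*h+r*(np.cos(a)*u+np.sin(a)*v)]) for h,r in prof]
    for A,B in zip(C[:-1],C[1:]): cv2.fillConvexPoly(m,cv2.convexHull(np.vstack([A,B]).astype(np.float32)).round().astype(np.int32),255)
    return cv2.resize(m,(640,400),interpolation=cv2.INTER_AREA)/255.
def fit(views,x0,ax,prof,free=(0,1,2)):
    from scipy.optimize import minimize
    free=list(free)
    def full(v): x=np.array(x0,float);x[free]=v;return x
    def f(v):
        e=0
        for p,m,vis in views:
            s=sil(p,full(v),ax,prof); e+=(np.abs(s-m)*vis).sum()/m.sum()
        return e
    s0=np.array(x0,float)[free]
    r=minimize(f,s0,method='Nelder-Mead',options=dict(initial_simplex=np.vstack([s0]+[s0+12*np.eye(len(s0))[i] for i in range(len(s0))]),xatol=.2,fatol=1e-4))
    return full(r.x),r.fun
E
cat > m1.py <<'E'
from h import *
np.set_printoptions(precision=1,suppress=True)
P={n:snap(n) for n in('side','top')}
M={}
for n,p in P.items():
    for o in('tumbler_base','beaker_rack','stand','tray'):
        L=manip.outline_of(p,o);M[n,o]=L
        for d in L: print(n,o,np.array(d['xy']),round(d['confidence'],2),d['pixels'].sum())
def pick(n,o,uv):
    L=[d for d in M[n,o] if np.hypot(*(np.array(d['xy'])-uv))<14]
    return L[0]['pixels'].astype(float) if L else None
one=np.ones((400,640))
def go(lab,o,us,ut,x0,ax,prof,free=(0,1,2)):
    V=[(P[n],m,one) for n,u in(('side',us),('top',ut)) for m in[pick(n,o,u)] if m is not None]
    print(lab,len(V),*fit(V,x0,ax,prof,free))
L=[0,-.5,.866]
go('near','tumbler_base',(254,168),(259,263),[430,130,40],L,TUM)
go('far','tumbler_base',(345,167),(259,166),[625,130,40],L,TUM)
go('mid','beaker_rack',(298,167),(260,215),[525,130,40],L,BKR)
go('btop','beaker_rack',(254,262),(470,245),[455,-310,78.5],[0,0,1],BUP,(0,1))
go('btopZ','beaker_rack',(254,262),(470,245),[455,-310,78.5],[0,0,1],BUP)
m=pick('side','tumbler_base',(257,312))
if m is not None:
    vis=1-(pick('side','beaker_rack',(254,262)) if pick('side','beaker_rack',(254,262)) is not None else 0)
    print('base',*fit([(P['side'],m,vis)],[460,-313,8.5],[0,0,1],TUM,(0,1)))
for o in('stand','tray'):
    m=M['top',o][0]['pixels'].astype(np.uint8);r=cv2.minAreaRect(np.argwhere(m)[:,::-1].astype(np.float32));print(o,r,hit(P['top'],r[0],15))
s=manip.state();print(s['eef_rot'],R.from_rotvec(s['eef_rot']).as_matrix(),s['q'],s['time_s'],manip.grip_depth)
a=P['side']['pixels'][135:205,225:375,::-1];b=P['top']['pixels'][140:290,210:290,::-1]
cv2.imwrite('pics/crop1.png',cv2.resize(a,None,fx=5,fy=5,interpolation=cv2.INTER_CUBIC))
E
python3 m1.py
```

```text
side tumbler_base [214.2 216.8] 0.74 971
side tumbler_base [255.5 311.2] 0.72 1290
side beaker_rack [298.1 170.4] 0.59 700
side beaker_rack [344.1 167.4] 0.27 652
side stand [289.8 168.1] 0.73 3281
side tray [301.1 326.1] 0.94 20936
top tumbler_base [446.5 247.7] 0.58 316
top tumbler_base [327.3 297.5] 0.56 627
top stand [235.2 223.6] 0.93 5135
top stand [257.9 164.3] 0.33 735
top tray [428.7 217.6] 0.92 16284
near 0 [430. 130.  40.] 0.0
far 0 [625. 130.  40.] 0.0
mid 1 [524.  145.9  39.5] 0.07798879551820728
btop 0 [ 455.  -310.    78.5] 0.0
btopZ 0 [ 455.  -310.    78.5] 0.0
base [ 458.1 -315.3    8.5] 0.3528469372245022
stand ((244.0, 215.0), (138.0, 58.0), 90.0) [525.4 171.4  15. ]
tray ((434.268310546875, 223.58535766601562), (154.38327026367188, 118.16173553466797), 6.340191841125488) [ 508.9 -272.7   15. ]
[-3.1 -0.7 -0. ] [[ 0.9  0.4  0. ]
 [ 0.4 -0.9  0. ]
 [ 0.  -0.  -1. ]] [-1.3  0.2  1.6  0.   1.4 -0.2] 1.2 18.700000000000003
```

View pics/crop1.png

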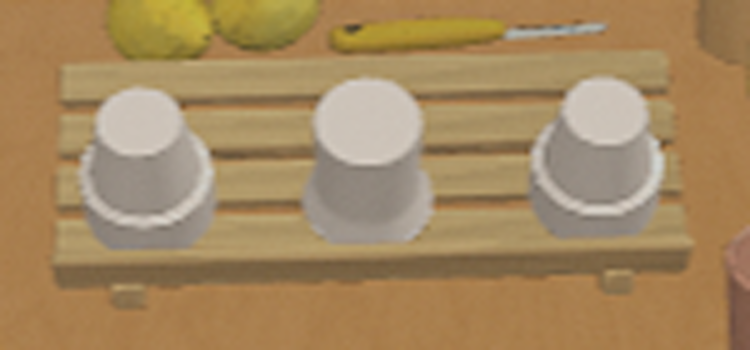

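The crop shows that both outer pieces, side (254,167) and (345,167), have a step. The middle one (298,170) is the flared beaker. The network masks are poor, so I'll segment by whiteness instead.

```bash
cat > m2.py <<'E'
from h import *
np.set_printoptions(precision=1,suppress=True)
P={n:snap(n) for n in('side','top')}
def white(p,uv,rad=45):
    h=cv2.cvtColor(p['pixels'],cv2.COLOR_RGB2HSV);m=((h[...,1]<60)&(h[...,2]>85)).astype(np.uint8)
    n,l,st,c=cv2.connectedComponentsWithStats(m,connectivity=4)
    k=l[int(uv[1]),int(uv[0])];print('  area',st[k] if k else None);return (l==k).astype(float)
one=np.ones((400,640));L=[0,-.5,.866]
for lab,us,ut,x0,prof in(('near',(254,167),(262,263),[430,140,40],TUM),('far',(345,162),(262,163),[625,140,40],TUM),('mid',(298,165),(263,215),[525,140,40],BKR)):
    V=[(P['side'],white(P['side'],us),one),(P['top'],white(P['top'],ut),one)]
    print(lab,*fit(V,x0,L,prof))
ms=white(P['side'],(256,312));mt=white(P['top'],(463,245))
# joint fit of stack: base xy, beaker xy
from scipy.optimize import minimize
def f(v):
    e=0
    for p,m in((P['side'],ms),(P['top'],mt)):
        s=np.maximum(sil(p,np.array([v[0],v[1],8.5]),[0,0,1],TUM),sil(p,np.array([v[2],v[3],78.5]),[0,0,1],BUP));e+=np.abs(s-m).sum()/m.sum()
    return e
x0=np.array([458,-315,458,-315.])
r=minimize(f,x0,method='Nelder-Mead',options=dict(initial_simplex=np.vstack([x0]+[x0+10*np.eye(4)[i] for i in range(4)]),xatol=.2,fatol=1e-4));print('stack',r.x,r.fun)
E
python3 m2.py; python3 -c "
from h import *
s=manip.state();print(R.from_rotvec(s['eef_rot']).as_matrix().round(3),s['q'])"
```

```text
area [241 152  27  33 700]
  area [242 248  34  29 761]
near [417.5 138.2  41.8] 0.1308240373679038
  area [331 150  27  33 680]
  area [242 153  33  29 728]
far [632.6 145.6  42.5] 0.1509191730991039
  area [285 151  27  33 696]
  area [242 202  35  28 755]
mid [522.8 142.7  40.8] 0.13727062614647748
  area [ 233  240   44   92 3077]
  area [ 441  229   47   32 1195]
stack [ 457.6 -318.9  459.7 -317.8] 0.09011432520405713
[[ 0.903  0.43   0.   ]
 [ 0.43  -0.903  0.   ]
 [ 0.    -0.    -1.   ]] [-1.33228157e+00  1.80813279e-01  1.60697830e+00  3.38410718e-05
  1.35380955e+00 -2.06302698e-01]
```

>>> {"name": "apply_moves", "arguments": {"motion": [55.5, -18, 0, 0, 0, 0, 0, 55.5, -18, 0, 0, 0, 0, 0, 55.5, -18, 0, 0, 0, 0, 0, 55.5, -18, 0, 0, 0, 0, 0, 55.5, -18, 0, 0, 0, 0, 0, 0, 0, 0, 0, 0, 0, 0, 0, 0, 0, 0, 0, 0, 0], "newtons": 12}}

```text
time_s: 2.17
tcp_pos: [459.1, -318.5, 238.7]
eef_rot: [3.064, 0.694, -0.001]
force: [-0.3, -1.1, 0.5]
width: 1.001
finger_force: 0.0
```

```bash
cat > w.py <<'E'
from h import *
import sys
np.set_printoptions(precision=1,suppress=True)
p=snap('wrist');cv2.imwrite(f'pics/{sys.argv[1]}.png',p['pixels'][...,::-1]);s=manip.state()
Rm=R.from_rotvec(s['eef_rot']).as_matrix();print(s['tcp_pos'],s['q'],s['force'],s['time_s'],'cam',ray(p,0)[0],p['fx']);print(Rm.round(3))
E
cat > circ.py <<'E'
# fit the circle of a white top (radius known, height z) in the wrist view
E
python3 w.py w1
```

```text
[ 458.6 -319.1  238.7] [-0.8  0.1  1.6 -0.   1.3  0.3] [-0.9  0.1 -0. ] 2.225 cam [ 526.  -286.3  384.7] 309.70691628693146
[[ 0.9  0.4 -0. ]
 [ 0.4 -0.9 -0. ]
 [-0.   0.  -1. ]]
```

View pics/w1.png

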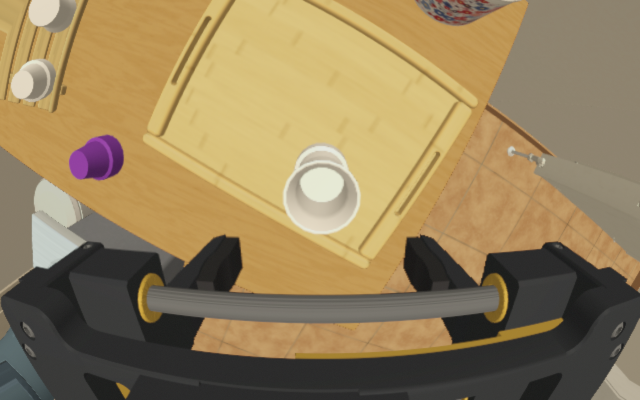

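The wrist view shows the beaker lip centred at about (322,197), with the base band behind it at (322,155). It is centred between the fingers. I'll refine the stack position from this view.

```bash
python3 - <<'E'
from h import *
from scipy.optimize import minimize
np.set_printoptions(precision=1,suppress=True)
p=snap('wrist');print(hit(p,(322,197),144.5))
h=cv2.cvtColor(p['pixels'],cv2.COLOR_RGB2HSV);m=((h[...,1]<60)&(h[...,2]>85)).astype(np.uint8)
n,l,st,c=cv2.connectedComponentsWithStats(m,connectivity=4);k=l[215,322];print(st[k]);m=(l==k).astype(float)
def f(v):
    s=np.maximum(sil(p,np.array([v[0],v[1],8.5]),[0,0,1],TUM),sil(p,np.array([v[2],v[3],78.5]),[0,0,1],BUP));return np.abs(s-m).sum()/m.sum()
x0=np.array([458,-319,459,-318.])
r=minimize(f,x0,method='Nelder-Mead',options=dict(initial_simplex=np.vstack([x0]+[x0+10*np.eye(4)[i] for i in range(4)]),xatol=.2,fatol=1e-4));print('stack',r.x,r.fun)
E
```

```text
[ 460.5 -317.3  144.5]
[ 282  143   78   91 5255]
stack [ 456.6 -316.9  460.3 -316.3] 0.02254584802522341
```

>>> {"name": "apply_moves", "arguments": {"motion": [2.7, -1.8, 50, 0, 0, 0, 0, 0, 0, 50, 0, 0, 0, 0, 0, 0, 35, 0, 0, 0, 0, 0, 0, 16.7, 0, 0, 0, 0.2, 0, 0, 0, 0, 0, 0, 0.35, 0, 0, 0, 0, 0, 0, 0.42, 0, 0, 0, 0, 0, 0, 1, 0, 0, 0, 0, 0, 0, 1], "newtons": 12}}

```text
time_s: 3.28
tcp_pos: [461.8, -316.5, 88.7]
eef_rot: [3.061, 0.693, 0.003]
force: [-0.5, 0.4, 4.7]
width: 0.624
finger_force: 10.7
```

>>> {"name": "apply_moves", "arguments": {"motion": [0, 0, 0, 0, 0, 0, 1, 0, 0, 0, 0, 0, 0, 1], "newtons": 12}}

```text
time_s: 3.52
tcp_pos: [461.8, -316.5, 88.5]
eef_rot: [3.061, 0.693, 0.003]
force: [-0.4, -1.1, 6.5]
width: 0.626
finger_force: 10.4
```

```bash
python3 - <<'E'
from h import *
p=snap('side');cv2.imwrite('pics/c2.png',cv2.resize(p['pixels'][190:340,180:340,::-1],None,fx=4,fy=4,interpolation=cv2.INTER_CUBIC))
E
```

```text
(no output)
```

View pics/c2.png

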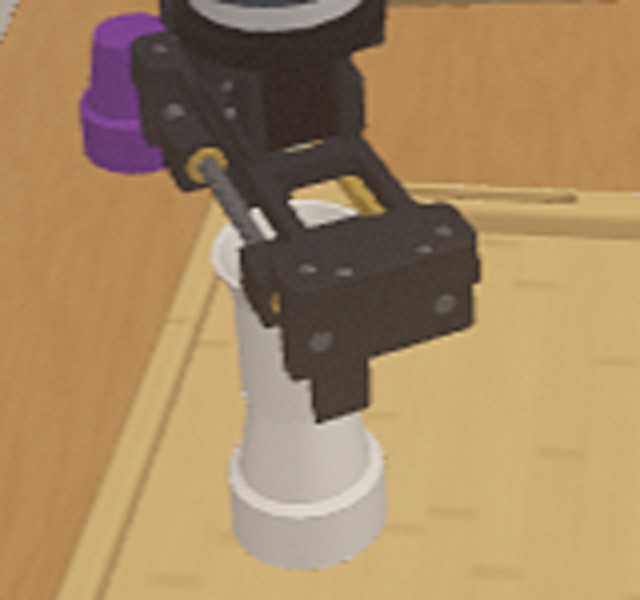

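The finger knuckles sit under the flare, which gives a positive hold against dropping. I'll lift gently and check.

>>> {"name": "apply_moves", "arguments": {"motion": [0, 0, -4, 0, 0, 0, 1, 0, 0, -6, 0, 0, 0, 1, 0, 0, -15, 0, 0, 0, 1, 0, 0, 0, 0, 0, 0, 1], "newtons": 12}}

```text
time_s: 4.08
tcp_pos: [461.7, -316.4, 113.8]
eef_rot: [3.062, 0.692, 0.002]
force: [-0.3, -0.6, -0.5]
width: 0.626
finger_force: 11.7
```

```bash
python3 - <<'E'
from h import *
p=snap('side');cv2.imwrite('pics/c3.png',cv2.resize(p['pixels'][180:340,180:340,::-1],None,fx=3,fy=3,interpolation=cv2.INTER_CUBIC))
E
```

```text
(no output)
```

View pics/c3.png

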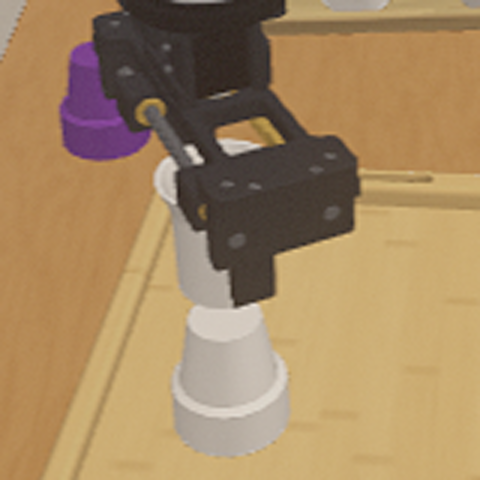

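>>> {"name": "apply_moves", "arguments": {"motion": [44, -16.5, 0, 0, 0, 0, 1, 44, -16.5, 0, 0, 0, 0, 1, 44, -16.3, 0, 0, 0, 0, 1, 0, 0, 40, 0, 0, 0, 1, 0, 0, 30, 0, 0, 0, 1, 0, 0, 14, 0, 0, 0, 1, 0, 0, 4, 0, 0, 0, 1, 0, 0, 0, 0, 0, 0, 1]}}

```text
time_s: 5.12
tcp_pos: [559.3, -214.9, 24.8]
eef_rot: [3.064, 0.692, 0.001]
force: [-0.3, 1.0, -1.6]
width: 0.616
finger_force: 11.7
```

>>> {"name": "apply_moves", "arguments": {"motion": [0, 0, 2, 0, 0, 0, 1, 0, 0, 2, 0, 0, 0, 1, 0, 0, 1, 0, 0, 0, 1, 0, 0, 0, 0, 0, 0, 1]}}

```text
time_s: 5.62
tcp_pos: [558.8, -214.3, 19.0]
eef_rot: [-3.064, -0.693, 0.0]
force: [-0.1, 0.1, -1.8]
width: 0.618
finger_force: 11.7
```

>>> {"name": "apply_moves", "arguments": {"motion": [0, 0, 0.7, 0, 0, 0, 1, 0, 0, 0, 0, 0, 0, 1, 0, 0, 0.7, 0, 0, 0, 1, 0, 0, 0, 0, 0, 0, 1]}}

```text
time_s: 6.12
tcp_pos: [559.2, -214.5, 18.3]
eef_rot: [3.064, 0.693, 0.001]
force: [-1.8, 1.0, 4.9]
width: 0.62
finger_force: 10.6
```

>>> {"name": "apply_moves", "arguments": {"motion": [0, 0, 0, 0, 0, 0, 0.34, 0, 0, 0, 0, 0, 0, 0.2, 0, 0, 0, 0, 0, 0, 0, 0, 0, 0, 0, 0, 0, 0, 0, 0, -25, 0, 0, 0, 0, 0, 0, -60, 0, 0, 0, 0, 0, 0, -60, 0, 0, 0, 0, 0, 0, -30, 0, 0, -9.5, 0]}}

```text
time_s: 7.12
tcp_pos: [560.2, -215.1, 196.8]
eef_rot: [2.991, 0.948, 0.006]
force: [-0.0, 0.1, -0.1]
width: 1.001
finger_force: 0.0
```

```bash
cat > go.py <<'E'
from h import *
import sys
np.set_printoptions(precision=2,suppress=True)
# total travel in tool frame to target pose: args tx ty tz, yaw of tool y (deg), tilt deg
def tgt(yaw,tilt):
    c,s=np.cos(np.radians(yaw)),np.sin(np.radians(yaw))
    base=np.array([[-s,c,0],[c,s,0],[0,0,-1]]).T   # cols x,y,z
    return base@R.from_rotvec([0,np.radians(tilt),0]).as_matrix()
if __name__=='__main__':
    a=list(map(float,sys.argv[1:]));s=manip.state();A=R.from_rotvec(s['eef_rot']).as_matrix();B=tgt(a[3],a[4])
    d=np.array(a[:3])-s['tcp_pos'];print('tcp',np.array(s['tcp_pos']),'q',np.array(s['q']),'t',s['time_s'],'w',s['width'],s['force'])
    print('delta world',d,'start-tool',A.T@d,'end-tool',B.T@d);print('turn deg',np.degrees(R.from_matrix(A.T@B).as_rotvec()))
    n=int(a[5]) if len(a)>5 else 0
    if n:
        w=R.from_matrix(A.T@B).as_rotvec()/n;C=A
        for i in range(n): print(np.round(C.T@d/n,1),np.round(np.degrees(w),2));C=C@R.from_rotvec(w).as_matrix()
E
python3 go.py 419.5 80.7 200 2 0 6
```

```text
tcp [ 560.22 -215.15  196.84] q [-0.56  0.27  1.59  0.    1.28  0.39] t 7.125 w 1.0008474099442568 [-0.04  0.09 -0.08]
delta world [-140.72  295.85    3.16] start-tool [  55.53 -322.85   -4.71] end-tool [ 300.58 -130.31   -3.16]
turn deg [  0.33   0.03 -56.81]
[  9.3 -53.8  -0.8] [ 0.06  0.01 -9.47]
[ 18.  -51.6  -0.7] [ 0.06  0.01 -9.47]
[ 26.2 -47.9  -0.7] [ 0.06  0.01 -9.47]
[ 33.7 -42.9  -0.6] [ 0.06  0.01 -9.47]
[ 40.3 -36.8  -0.6] [ 0.06  0.01 -9.47]
[ 45.8 -29.7  -0.6] [ 0.06  0.01 -9.47]
```

>>> {"name": "apply_moves", "arguments": {"motion": [9.3, -53.8, -0.8, 0, 0, -9.5, 0, 18, -51.6, -0.7, 0, 0, -9.5, 0, 26.2, -47.9, -0.7, 0, 0, -9.5, 0, 33.7, -42.9, -0.6, 0, 0, -9.5, 0, 40.3, -36.8, -0.6, 0, 0, -9.5, 0, 45.8, -29.7, -0.6, 0, 0, -9.3, 0, 0, 0, 0, 0, 0, 0, 0]}}

```text
time_s: 8.0
tcp_pos: [417.1, 84.4, 196.6]
eef_rot: [-2.18, -2.262, -0.001]
force: [0.2, -0.5, -0.7]
width: 1.0
finger_force: 0.0
```

```bash
python3 go.py 419.5 80.7 161.4 2 30 3; python3 w.py w2; python3 - <<'E'
from h import *
np.set_printoptions(precision=1,suppress=True)
p=snap('wrist');h=cv2.cvtColor(p['pixels'],cv2.COLOR_RGB2HSV);m=((h[...,1]<60)&(h[...,2]>85)).astype(np.uint8)
n,l,st,c=cv2.connectedComponentsWithStats(m,connectivity=4)
for o in([417.5,138.2,41.8],[632.6,145.6,42.5],[522.8,142.7,40.8]):
    u=proj(p,np.array(o)+50*np.array([.0175,-.5,.866]));print(u); 
    if 0<u[0]<640 and 0<u[1]<400: print(st[l[int(u[1]),int(u[0])]])
E
```

```text
tcp [417.12  84.35 196.61] q [-0.08 -0.12  2.01  0.    1.26 -0.12] t 8.0 w 1.00013685028653 [ 0.18 -0.47 -0.73]
delta world [  2.38  -3.65 -35.21] start-tool [-3.75  2.25 35.21] end-tool [-20.84   2.25  28.63]
turn deg [-0.03 29.97  0.11]
[-1.3  0.7 11.7] [-0.01  9.99  0.04]
[-3.3  0.7 11.3] [-0.01  9.99  0.04]
[-5.2  0.7 10.6] [-0.01  9.99  0.04]
[418.3  82.8 196.8] [-0.1 -0.1  2.  -0.   1.3 -0.1] [ 0.6 -0.3 -0.3] 8.05 cam [414.  158.8 342.8] 309.70691628693146
[[-0.  1.  0.]
 [ 1.  0. -0.]
 [-0.  0. -1.]]
[324.3 159.9]
[ 290   97   69   94 4973]
[537.6 165.8]
[ 493  111   68   80 3548]
[442.6 160.4]
[ 399  101   75   90 4576]
```

View pics/w2.png

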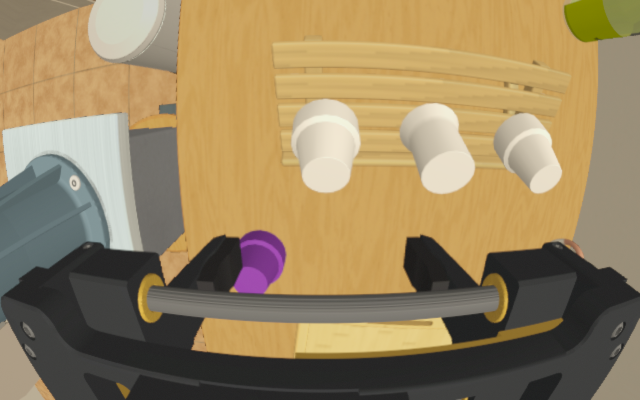

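The wrist view shows the near tumbler centred at (325,147), the beaker at (438,147) and the far tumbler at (528,152). All three are cleanly visible, so I'll fit their poses from here.

```bash
python3 - <<'E'
from h import *
from scipy.optimize import minimize
np.set_printoptions(precision=1,suppress=True)
p=snap('wrist');h=cv2.cvtColor(p['pixels'],cv2.COLOR_RGB2HSV);m=((h[...,1]<60)&(h[...,2]>85)).astype(np.uint8)
n,l,st,c=cv2.connectedComponentsWithStats(m,connectivity=4)
for lab,o,prof in(('near',[417.5,138.2,41.8],TUM),('far',[632.6,145.6,42.5],TUM),('mid',[522.8,142.7,40.8],BKR)):
    u=proj(p,np.array(o)+50*np.array([.0175,-.5,.866]));mm=(l==l[int(u[1]),int(u[0])]).astype(float)
    def f(v):
        y=np.radians(v[3]);ax=[.5*np.sin(y),-.5*np.cos(y),.866];return np.abs(sil(p,v[:3],ax,prof)-mm).sum()/mm.sum()
    x0=np.array(o+[2.]);D=np.diag([8,8,8,3.])
    r=minimize(f,x0,method='Nelder-Mead',options=dict(initial_simplex=np.vstack([x0]+[x0+d for d in D]),xatol=.1,fatol=1e-4));print(lab,r.x,r.fun)
E
```

```text
near [416.8 139.4  35.    2.8] 0.018075375912394352
far [636.8 147.6  34.5   2.2] 0.021489710435257693
mid [524.5 143.5  35.    1.5] 0.017371109282873987
```

```bash
python3 go.py 418.5 92.2 117 2.1 30 4
```

```text
tcp [419.3   81.25 196.87] q [-0.09 -0.12  2.01 -0.    1.26 -0.12] t 8.15 w 1.0006355514906407 [ 0.06  0.63 -0.33]
delta world [ -0.8   10.95 -79.87] start-tool [11.01 -0.54 79.87] end-tool [-30.44  -0.4   74.66]
turn deg [ 0.15 30.03 -0.36]
[ 2.8 -0.1 20. ] [ 0.04  7.51 -0.09]
[ 0.1 -0.1 20.2] [ 0.04  7.51 -0.09]
[-2.5 -0.1 20. ] [ 0.04  7.51 -0.09]
[-5.1 -0.1 19.5] [ 0.04  7.51 -0.09]
```

>>> {"name": "apply_moves", "arguments": {"motion": [2.8, -0.1, 20, 0, 7.5, -0.1, 0, 0.1, -0.1, 20.2, 0, 7.5, -0.1, 0, -2.5, -0.1, 20, 0, 7.5, -0.1, 0, -5.1, -0.1, 19.5, 0, 7.5, -0.1, 0, 0, 0, 0, 0, 0, 0, 0, 0, 0, 0, 0, 0, 0, 0]}}

```text
time_s: 8.9
tcp_pos: [418.7, 91.7, 117.1]
eef_rot: [-1.89, -1.96, -0.506]
force: [0.4, 0.7, -0.4]
width: 1.0
finger_force: 0.0
```

```bash
cat > fitw.py <<'E'
from h import *
import sys
from scipy.optimize import minimize
np.set_printoptions(precision=1,suppress=True)
o=list(map(float,sys.argv[1:4]));yaw=np.radians(float(sys.argv[4]));tilt=np.radians(float(sys.argv[5]))
ax=[np.sin(tilt)*np.sin(yaw),-np.sin(tilt)*np.cos(yaw),np.cos(tilt)]
p=snap('wrist');h=cv2.cvtColor(p['pixels'],cv2.COLOR_RGB2HSV);m=((h[...,1]<60)&(h[...,2]>85)).astype(np.uint8)
n,l,st,c=cv2.connectedComponentsWithStats(m,connectivity=4)
u=proj(p,np.array(o)+50*np.array(ax));k=l[int(u[1]),int(u[0])];print(u,k and st[k]);mm=(l==k).astype(float)
print(*fit([(p,mm,np.ones((400,640)))],o,ax,TUM))
cv2.imwrite(f'pics/f{int(manip.state()["time_s"]*100)}.png',p['pixels'][...,::-1])
E
python3 fitw.py 416.8 139.4 36 2.1 30;python3 go.py 417.1 132 48.4 2.1 30;ls pics
```

```text
[322.8 221.9] [ 280  159   87  102 6759]
[417.  140.8  35.9] 0.015288837831330195
tcp [418.8   92.18 117.47] q [-0.43  0.08  2.09  0.49  1.25 -0.69] t 8.95 w 1.0033252422019803 [ 0.32  0.53 -0.86]
delta world [ -1.7   39.82 -69.07] start-tool [ 0.18 -0.42 79.75] end-tool [-0.02 -0.24 79.75]
turn deg [0.13 0.15 0.11]
c2.png
c3.png
crop1.png
f894.png
side0.png
top0.png
w1.png
w2.png
```

>>> {"name": "apply_moves", "arguments": {"motion": [1.2, -0.4, 25, 0, 0, 0, 0, 0, 0, 25, 0, 0, 0, 0, 0, 0, 15, 0, 0, 0, 0, 0, 0, 9, 0, 0, 0, 0, 0, 0, 5, 0, 0, 0, 0, 0, 0, 0, 0, 0, 0, 0]}}

```text
time_s: 9.7
tcp_pos: [416.4, 133.3, 49.0]
eef_rot: [-1.887, -1.961, -0.507]
force: [0.7, -0.1, 0.3]
width: 0.996
finger_force: 0.0
```

>>> {"name": "apply_moves", "arguments": {"motion": [0, 0, 0, 0, 0, 0, 0.15, 0, 0, 0, 0, 0, 0, 0.22, 0, 0, 0, 0, 0, 0, 0.26, 0, 0, 0, 0, 0, 0, 0.4, 0, 0, 0, 0, 0, 0, 0.6], "newtons": 15}}

```text
time_s: 10.32
tcp_pos: [416.5, 133.2, 49.0]
eef_rot: [-1.887, -1.961, -0.508]
force: [-0.0, -0.3, 1.3]
width: 0.711
finger_force: 15.0
```

>>> {"name": "apply_moves", "arguments": {"motion": [0, 0, -4, 0, 0, 0, 1, 0, 0, -10, 0, 0, 0, 1, 0, 0, -30, 0, 0, 0, 1, 0, 0, -50, 0, 0, 0, 1, 0, 0, -50, 0, 0, 0, 1, 0, 0, 0, 0, 0, 0, 1], "newtons": 20}}

```text
time_s: 11.08
tcp_pos: [421.1, 58.8, 176.7]
eef_rot: [-1.892, -1.965, -0.512]
force: [-0.6, -0.6, -1.2]
width: 0.715
finger_force: 20.0
```

```bash
python3 go.py 456.7 -317 170 2.1 0 8
```

```text
tcp [421.1   58.8  176.67] q [-0.5  -0.01  2.04  0.45  1.41 -0.68] t 11.075 w 0.7145373441558601 [-0.57 -0.59 -1.17]
delta world [  35.6  -375.8    -6.67] start-tool [-330.52   22.17 -181.1 ] end-tool [-376.85   21.8     6.67]
turn deg [  0.48 -29.76   0.06]
[-41.3   2.8 -22.6] [ 0.06 -3.72  0.01]
[-42.7   2.8 -19.9] [ 0.06 -3.72  0.01]
[-43.9   2.7 -17.1] [ 0.06 -3.72  0.01]
[-44.9   2.7 -14.2] [ 0.06 -3.72  0.01]
[-45.7   2.7 -11.3] [ 0.06 -3.72  0.01]
[-46.4   2.7  -8.3] [ 0.06 -3.72  0.01]
[-46.8   2.7  -5.3] [ 0.06 -3.72  0.01]
[-47.1   2.7  -2.2] [ 0.06 -3.72  0.01]
```

>>> {"name": "apply_moves", "arguments": {"motion": [-41.3, 2.8, -22.6, 0, -3.7, 0, 1, -42.7, 2.8, -19.9, 0, -3.7, 0, 1, -43.9, 2.7, -17.1, 0, -3.7, 0, 1, -44.9, 2.7, -14.2, 0, -3.7, 0, 1, -45.7, 2.7, -11.3, 0, -3.7, 0, 1, -46.4, 2.7, -8.3, 0, -3.7, 0, 1, -46.8, 2.7, -5.3, 0, -3.7, 0, 1, -47.1, 2.7, -2.2, 0.5, -3.8, 0, 1]}}

```text
time_s: 12.08
tcp_pos: [454.1, -314.6, 163.1]
eef_rot: [-2.171, -2.256, 0.004]
force: [0.3, 0.1, -1.7]
width: 0.712
finger_force: 20.0
```

>>> {"name": "apply_moves", "arguments": {"motion": [0, 0, 0, 0, 0, 0, 1]}}

```text
time_s: 12.2
tcp_pos: [454.2, -315.1, 163.3]
eef_rot: [-2.173, -2.255, 0.003]
force: [0.2, 0.7, -1.7]
width: 0.717
finger_force: 20.0
```

```bash
cat > st.py <<'E'
# held tumbler and stack top as seen in side & top pictures: args base x y z(rim)
from h import *
import sys
from scipy.optimize import minimize
np.set_printoptions(precision=1,suppress=True)
bx,by,bz=map(float,sys.argv[1:4]);n=sys.argv[4:]
s=manip.state()
for nm in ('side','top'):
    p=snap(nm);cv2.imwrite(f'pics/{nm}{int(s["time_s"]*100)}.png',p['pixels'][...,::-1])
    h=cv2.cvtColor(p['pixels'],cv2.COLOR_RGB2HSV);m=((h[...,1]<60)&(h[...,2]>85)).astype(np.uint8)
    k,l,stt,c=cv2.connectedComponentsWithStats(m,connectivity=4)
    u=proj(p,[bx,by,bz+15]);q=l[int(u[1]),int(u[0])];print(nm,u,q and stt[q])
    if q:
        mm=(l==q).astype(float)
        # render whole stack column for comparison
        f=fit([(p,mm,np.ones((400,640)))],[bx,by,bz],[0,0,1],TUM,(0,1));print(f)
E
python3 st.py 456.7 -317 8.5; python3 go.py 456.7 -317 124 2.1 0
```

```text
side [255.7 311.6] [ 237  278   40   54 1679]
(array([ 457.7, -315.5,    8.5]), np.float64(0.039437573719183924))
top [454.9 246.2] [441 226  39  36 875]
(array([ 457.9, -321.3,    8.5]), np.float64(0.2047282913165266))
tcp [ 454.01 -312.86  163.28] q [-0.82  0.22  1.73 -0.    1.21 -0.86] t 12.3 w 0.7138751635138227 [-0.4   0.19 -1.01]
delta world [  2.69  -4.14 -39.28] start-tool [-4.58  2.88 39.22] end-tool [-4.24  2.54 39.28]
turn deg [-0.5  -0.49  0.08]
```

>>> {"name": "apply_moves", "arguments": {"motion": [-2.2, 3, 30, 0, 0, 0, 1, 0, 0, 25, 0, 0, 0, 1, 0, 0, 15, 0, 0, 0, 1, 0, 0, 12, 0, 0, 0, 1, 0, 0, 10, 0, 0, 0, 1, 0, 0, 8, 0, 0, 0, 1, 0, 0, 0, 0, 0, 0, 1]}}

```text
time_s: 13.18
tcp_pos: [456.9, -315.7, 64.3]
eef_rot: [-2.172, -2.257, 0.002]
force: [-0.5, 0.1, -0.8]
width: 0.715
finger_force: 20.0
```

>>> {"name": "apply_moves", "arguments": {"motion": [0, 0, 4, 0, 0, 0, 1, 0, 0, 3, 0, 0, 0, 1, 0, 0, 2, 0, 0, 0, 1, 0, 0, 1, 0, 0, 0, 1, 0, 0, 0, 0, 0, 0, 1]}}

```text
time_s: 13.8
tcp_pos: [457.0, -315.9, 54.7]
eef_rot: [-2.173, -2.257, 0.002]
force: [-0.2, 0.6, -2.0]
width: 0.717
finger_force: 20.0
```

>>> {"name": "apply_moves", "arguments": {"motion": [0, 0, 1, 0, 0, 0, 1, 0, 0, 1, 0, 0, 0, 1, 0, 0, 0, 0, 0, 0, 1, 0, 0, 0.7, 0, 0, 0, 1, 0, 0, 0, 0, 0, 0, 1]}}

```text
time_s: 14.42
tcp_pos: [457.1, -315.9, 52.1]
eef_rot: [-2.173, -2.257, 0.002]
force: [-0.1, -0.9, -1.4]
width: 0.71
finger_force: 20.0
```

>>> {"name": "apply_moves", "arguments": {"motion": [0, 0, 0.7, 0, 0, 0, 1, 0, 0, 0, 0, 0, 0, 1, 0, 0, 0.7, 0, 0, 0, 1, 0, 0, 0, 0, 0, 0, 1]}}

```text
time_s: 14.92
tcp_pos: [457.1, -316.0, 50.7]
eef_rot: [-2.173, -2.257, 0.002]
force: [-0.0, -1.3, -1.6]
width: 0.718
finger_force: 20.0
```

>>> {"name": "apply_moves", "arguments": {"motion": [0, 0, 0.7, 0, 0, 0, 1, 0, 0, 0, 0, 0, 0, 1, 0, 0, 0.7, 0, 0, 0, 1, 0, 0, 0, 0, 0, 0, 1]}}

```text
time_s: 15.42
tcp_pos: [456.9, -315.8, 49.2]
eef_rot: [-2.173, -2.257, 0.002]
force: [0.8, -2.0, -0.2]
width: 0.714
finger_force: 20.0
```

>>> {"name": "apply_moves", "arguments": {"motion": [0, 0, 0.5, 0, 0, 0, 1, 0, 0, 0, 0, 0, 0, 1, 0, 0, 0.4, 0, 0, 0, 1, 0, 0, 0, 0, 0, 0, 1]}}

```text
time_s: 15.92
tcp_pos: [456.9, -315.7, 48.3]
eef_rot: [-2.173, -2.257, 0.002]
force: [-0.4, -0.9, -0.9]
width: 0.713
finger_force: 20.0
```

>>> {"name": "apply_moves", "arguments": {"motion": [0, 0, 0.7, 0, 0, 0, 1, 0, 0, 0, 0, 0, 0, 1, 0, 0, 0.7, 0, 0, 0, 1, 0, 0, 0, 0, 0, 0, 1]}}

```text
time_s: 16.42
tcp_pos: [457.1, -316.0, 47.4]
eef_rot: [-2.173, -2.258, 0.002]
force: [-1.0, -0.1, 4.5]
width: 0.714
finger_force: 20.0
```

>>> {"name": "apply_moves", "arguments": {"motion": [0, 0, 0, 0, 0, 0, 0.26, 0, 0, 0, 0, 0, 0, 0.2, 0, 0, 0, 0, 0, 0, 0, 0, 0, 0, 0, 0, 0, 0, 0, 0, -20, 0, 0, 0, 0, 0, 0, -50, 0, 0, 0, 0, 0, 0, -50, 0, 0, 0, 0, 40, 0, -10, 0, 0, 0, 0]}}

```text
time_s: 17.42
tcp_pos: [458.3, -279.6, 181.6]
eef_rot: [-2.182, -2.26, 0.003]
force: [0.6, 1.1, 1.1]
width: 0.999
finger_force: 0.0
```

```bash
python3 fitw.py 456.7 -316.5 37 2 0; python3 - <<'E'
from h import *
p=snap('side');cv2.imwrite('pics/c4.png',cv2.resize(p['pixels'][200:360,200:400,::-1],None,fx=3,fy=3,interpolation=cv2.INTER_CUBIC))
E
python3 go.py 637 80 230 2.1 0 7
```

```text
[320.  241.4] [ 286  183   68   86 4441]
[ 456.2 -312.6   35.7] 0.052008247568336045
tcp [ 456.92 -274.5   178.92] q [-0.76  0.15  1.76 -0.    1.23 -0.8 ] t 17.525 w 0.9961500608551297 [-0.17 -0.34 -0.52]
delta world [180.08 354.5   51.08] start-tool [347.25 193.84 -50.52] end-tool [347.66 192.95 -51.08]
turn deg [-0.29 -0.25  0.19]
[49.6 27.7 -7.2] [-0.04 -0.04  0.03]
[49.6 27.7 -7.2] [-0.04 -0.04  0.03]
[49.6 27.7 -7.2] [-0.04 -0.04  0.03]
[49.6 27.6 -7.3] [-0.04 -0.04  0.03]
[49.6 27.6 -7.3] [-0.04 -0.04  0.03]
[49.6 27.6 -7.3] [-0.04 -0.04  0.03]
[49.7 27.6 -7.3] [-0.04 -0.04  0.03]
```

View pics/c4.png

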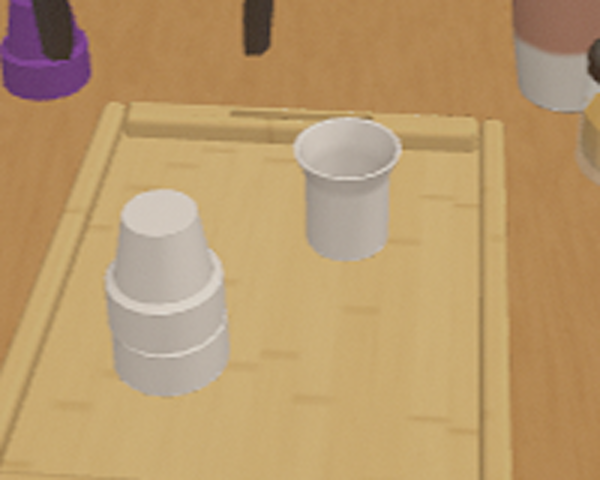

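The stack shows the first tumbler seated straight at (165,290) in the crop. The beaker stands upright at (347,190). Next is the far tumbler.

>>> {"name": "apply_moves", "arguments": {"motion": [49.6, 27.7, -7, 0, 0, 0, 0, 49.6, 27.7, -7, 0, 0, 0, 0, 49.6, 27.7, -7, 0, 0, 0, 0, 49.6, 27.6, -7, 0, 0, 0, 0, 49.6, 27.6, -7, 0, 0, 0, 0, 49.6, 27.6, -7, 0, 0, 0, 0, 49.6, 27.6, -7, 0, 0, 0, 0, 0, 0, 0, 0, 0, 0, 0]}}

```text
time_s: 18.52
tcp_pos: [638.0, 80.9, 226.1]
eef_rot: [-2.167, -2.262, 0.001]
force: [1.2, 0.3, -0.2]
width: 0.999
finger_force: 0.0
```

```bash
python3 go.py 635.2 98.3 122.3 2.1 30 5
```

```text
tcp [637.97  80.91 226.12] q [-0.06  0.34  1.43  0.01  1.37 -0.1 ] t 18.525 w 0.999025152490296 [ 1.21  0.3  -0.23]
delta world [  -2.77   17.39 -103.82] start-tool [ 16.89  -1.35 103.93] end-tool [-36.77  -2.13  98.65]
turn deg [-0.46 29.67  0.25]
[ 3.4 -0.3 20.8] [-0.09  5.93  0.05]
[ 1.2 -0.3 21. ] [-0.09  5.93  0.05]
[-1.  -0.3 21. ] [-0.09  5.93  0.05]
[-3.1 -0.4 20.8] [-0.09  5.93  0.05]
[-5.3 -0.4 20.4] [-0.09  5.93  0.05]
```

>>> {"name": "apply_moves", "arguments": {"motion": [3.4, -0.3, 20.8, -0.1, 5.9, 0, 0, 1.2, -0.3, 21, -0.1, 5.9, 0, 0, -1, -0.3, 21, -0.1, 6, 0, 0, -3.1, -0.4, 20.8, -0.1, 6, 0, 0, -5.3, -0.4, 20.4, -0.1, 6, 0, 0, 0, 0, 0, 0, 0, 0, 0, 0, 0, 0, 0, 0, 0, 0]}}

```text
time_s: 19.4
tcp_pos: [634.4, 94.2, 123.3]
eef_rot: [-1.89, -1.958, -0.508]
force: [0.8, -0.1, 0.0]
width: 1.001
finger_force: 0.0
```

```bash
python3 fitw.py 634 146 40 2.1 30;python3 go.py 634 139 51.3 2.1 30
```

```text
[325.1 216.5] [ 280  155   85   98 6233]
[632.2 149.   36.1] 0.018516246543539602
tcp [634.81  94.64 124.01] q [-0.28  0.5   1.53  0.51  1.32 -0.5 ] t 19.45 w 1.0015061233512335 [-0.63  0.15 -0.17]
delta world [ -0.81  44.36 -72.71] start-tool [ 2.09  0.56 85.15] end-tool [ 2.06  0.82 85.15]
turn deg [0.17 0.02 0.06]
```

>>> {"name": "apply_moves", "arguments": {"motion": [3.2, -0.9, 25, 0, 0, 0, 0, 0, 0, 25, 0, 0, 0, 0, 0, 0, 20, 0, 0, 0, 0, 0, 0, 11, 0, 0, 0, 0, 0, 0, 4.8, 0, 0, 0, 0, 0, 0, 0, 0, 0, 0, 0]}}

```text
time_s: 20.2
tcp_pos: [631.9, 140.6, 50.4]
eef_rot: [-1.888, -1.958, -0.509]
force: [0.5, -0.1, -0.0]
width: 0.999
finger_force: 0.0
```

>>> {"name": "apply_moves", "arguments": {"motion": [0, 0, 0, 0, 0, 0, 0.15, 0, 0, 0, 0, 0, 0, 0.22, 0, 0, 0, 0, 0, 0, 0.26, 0, 0, 0, 0, 0, 0, 0.4, 0, 0, 0, 0, 0, 0, 0.6], "newtons": 15}}

```text
time_s: 20.82
tcp_pos: [631.9, 140.5, 50.5]
eef_rot: [-1.888, -1.958, -0.51]
force: [0.5, -0.2, 1.5]
width: 0.716
finger_force: 15.0
```

>>> {"name": "apply_moves", "arguments": {"motion": [0, 0, -4, 0, 0, 0, 1, 0, 0, -10, 0, 0, 0, 1, 0, 0, -30, 0, 0, 0, 1, 0, 0, -50, 0, 0, 0, 1, 0, 0, -60, 0, 0, 0, 1, 0, 0, 0, 0, 0, 0, 1], "newtons": 20}}

```text
time_s: 21.58
tcp_pos: [637.6, 60.2, 189.0]
eef_rot: [-1.894, -1.963, -0.517]
force: [0.4, 0.1, -1.2]
width: 0.716
finger_force: 20.0
```

```bash
python3 go.py 457 -316 185 2.1 0 8
```

```text
tcp [637.58  60.17 189.04] q [-0.33  0.42  1.49  0.49  1.44 -0.49] t 21.575 w 0.7158501640456425 [ 0.44  0.07 -1.18]
delta world [-180.58 -376.17   -4.04] start-tool [-321.77 -192.92 -182.67] end-tool [-369.3  -194.24    4.04]
turn deg [  0.67 -29.88  -0.04]
[-40.2 -24.1 -22.8] [ 0.08 -3.73 -0.01]
[-41.6 -24.2 -20.1] [ 0.08 -3.73 -0.01]
[-42.8 -24.2 -17.3] [ 0.08 -3.73 -0.01]
[-43.9 -24.2 -14.5] [ 0.08 -3.73 -0.01]
[-44.7 -24.2 -11.6] [ 0.08 -3.73 -0.01]
[-45.4 -24.3  -8.6] [ 0.08 -3.73 -0.01]
[-45.8 -24.3  -5.6] [ 0.08 -3.73 -0.01]
[-46.1 -24.3  -2.5] [ 0.08 -3.73 -0.01]
```

>>> {"name": "apply_moves", "arguments": {"motion": [-40.2, -24.1, -22.8, 0.1, -3.7, 0, 1, -41.6, -24.2, -20.1, 0.1, -3.7, 0, 1, -42.8, -24.2, -17.3, 0.1, -3.7, 0, 1, -43.9, -24.2, -14.5, 0.1, -3.7, 0, 1, -44.7, -24.2, -11.6, 0.1, -3.7, 0, 1, -45.4, -24.3, -8.6, 0.1, -3.8, 0, 1, -45.8, -24.3, -5.6, 0, -3.8, 0, 1, -46.1, -24.3, -2.5, 0, -3.8, 0, 1]}}

```text
time_s: 22.58
tcp_pos: [453.4, -313.7, 178.5]
eef_rot: [-2.171, -2.259, 0.008]
force: [0.2, -0.6, -1.9]
width: 0.714
finger_force: 20.0
```

>>> {"name": "apply_moves", "arguments": {"motion": [0, 0, 0, 0, 0, 0, 1, 0, 0, 0, 0, 0, 0, 1]}}

```text
time_s: 22.82
tcp_pos: [454.4, -312.1, 178.7]
eef_rot: [-2.171, -2.257, 0.004]
force: [0.7, 0.3, -0.7]
width: 0.713
finger_force: 20.0
```

```bash
python3 st.py 457 -316 8.5; python3 go.py 457 -316 100 2.1 0
```

```text
side [256.  311.2] [ 235  263   41   69 2257]
(array([ 456.6, -311.8,    8.5]), np.float64(0.2481986325766461))
top [454.4 246.1] [441 225  40  37 936]
(array([ 456.9, -321.3,    8.5]), np.float64(0.2389014580191051))
tcp [ 454.93 -311.91  178.97] q [-0.81  0.2   1.71 -0.    1.24 -0.85] t 22.925 w 0.7144485396990348 [ 0.15  0.17 -1.59]
delta world [  2.07  -4.09 -78.97] start-tool [-4.56  2.6  78.93] end-tool [-4.16  1.92 78.97]
turn deg [-0.51 -0.28  0.21]
```

>>> {"name": "apply_moves", "arguments": {"motion": [-3.8, 2.3, 25, 0, 0, 0, 1, 0, 0, 20, 0, 0, 0, 1, 0, 0, 13, 0, 0, 0, 1, 0, 0, 10, 0, 0, 0, 1, 0, 0, 8, 0, 0, 0, 1, 0, 0, 7, 0, 0, 0, 1, 0, 0, 6, 0, 0, 0, 1, 0, 0, 0, 0, 0, 0, 1]}}

```text
time_s: 23.92
tcp_pos: [456.1, -316.4, 90.1]
eef_rot: [-2.171, -2.258, 0.006]
force: [-0.4, -0.1, -1.6]
width: 0.712
finger_force: 20.0
```

>>> {"name": "apply_moves", "arguments": {"motion": [0, 0, 3, 0, 0, 0, 1, 0, 0, 2, 0, 0, 0, 1, 0, 0, 1.5, 0, 0, 0, 1, 0, 0, 1, 0, 0, 0, 1, 0, 0, 0, 0, 0, 0, 1]}}

```text
time_s: 24.55
tcp_pos: [456.2, -316.5, 82.9]
eef_rot: [-2.171, -2.259, 0.006]
force: [-0.3, 0.6, -1.8]
width: 0.714
finger_force: 20.0
```

>>> {"name": "apply_moves", "arguments": {"motion": [0, 0, 1, 0, 0, 0, 1, 0, 0, 1, 0, 0, 0, 1, 0, 0, 0.7, 0, 0, 0, 1, 0, 0, 0, 0, 0, 0, 1]}}

```text
time_s: 25.05
tcp_pos: [456.2, -316.5, 80.2]
eef_rot: [-2.171, -2.259, 0.006]
force: [-0.4, 0.1, -1.5]
width: 0.709
finger_force: 20.0
```

>>> {"name": "apply_moves", "arguments": {"motion": [0, 0, 0.7, 0, 0, 0, 1, 0, 0, 0, 0, 0, 0, 1, 0, 0, 0.7, 0, 0, 0, 1, 0, 0, 0, 0, 0, 0, 1]}}

```text
time_s: 25.55
tcp_pos: [456.2, -316.5, 78.8]
eef_rot: [-2.172, -2.259, 0.006]
force: [0.0, 0.6, -1.8]
width: 0.715
finger_force: 20.0
```

>>> {"name": "apply_moves", "arguments": {"motion": [0, 0, 0.7, 0, 0, 0, 1, 0, 0, 0, 0, 0, 0, 1, 0, 0, 0.7, 0, 0, 0, 1, 0, 0, 0, 0, 0, 0, 1]}}

```text
time_s: 26.05
tcp_pos: [456.3, -316.6, 77.5]
eef_rot: [-2.172, -2.259, 0.006]
force: [0.8, 0.3, -0.9]
width: 0.713
finger_force: 20.0
```

>>> {"name": "apply_moves", "arguments": {"motion": [0, 0, 0.7, 0, 0, 0, 1, 0, 0, 0, 0, 0, 0, 1, 0, 0, 0.6, 0, 0, 0, 1, 0, 0, 0, 0, 0, 0, 1]}}

```text
time_s: 26.55
tcp_pos: [456.6, -316.8, 76.8]
eef_rot: [-2.172, -2.259, 0.006]
force: [-1.2, 1.7, 4.1]
width: 0.713
finger_force: 20.0
```

>>> {"name": "apply_moves", "arguments": {"motion": [0, 0, 0, 0, 0, 0, 0.26, 0, 0, 0, 0, 0, 0, 0.2, 0, 0, 0, 0, 0, 0, 0, 0, 0, 0, 0, 0, 0, 0, 0, 0, -20, 0, 0, 0, 0, 0, 0, -50, 0, 0, 0, 0, 0, 0, -50, 0, 0, 0, 0, 50, 0, -10, 0, 0, 0, 0]}}

```text
time_s: 27.55
tcp_pos: [457.2, -270.3, 210.7]
eef_rot: [2.181, 2.261, -0.006]
force: [0.2, 0.3, 0.2]
width: 1.0
finger_force: 0.0
```

```bash
python3 - <<'E'
from h import *
from scipy.optimize import minimize
np.set_printoptions(precision=2,suppress=True)
p=snap('side');cv2.imwrite('pics/c5.png',cv2.resize(p['pixels'][130:360,200:440,::-1],None,fx=2.5,fy=2.5,interpolation=cv2.INTER_CUBIC))
s=manip.state();print(s['tcp_pos'],s['width'],s['force'])
E
```

```text
[ 456.23 -262.82  209.53] 1.0000847154302754 [ 1.58  4.24 -0.43]
```

View pics/c5.png

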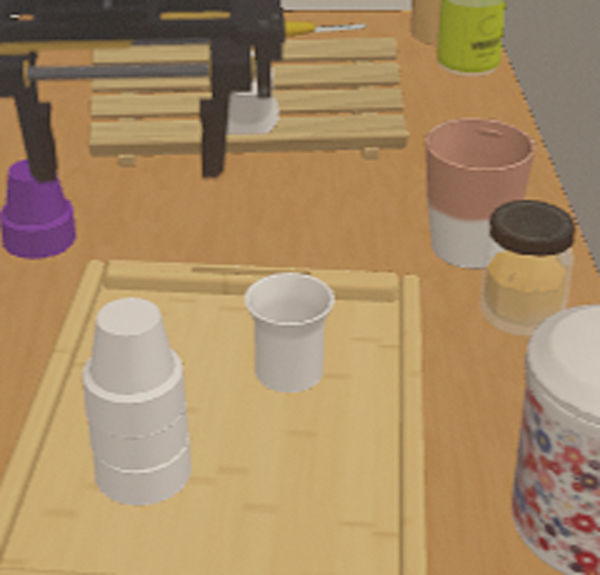

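The picture shows one straight stack at (138,400) with even seams. The beaker stands upright at (288,335), and the mug, jar and draining beaker are where they were. I'm handing in.

```bash
python3 -c "
from cell import manip
print(manip.sign_off())"
```

```text
the job is handed in; nothing more can be done
None
```

Done and handed in at about 28 s: both tumblers are nested and look fully seated in one straight stack, the flared beaker stands upright on the tray clear of it, and the other beaker, the mug and the jar look undisturbed. The judge's result was not shown.

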